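Reset a tripped wire feeder through the hole under its spool

ROBOT

A 7-joint arm with a two-finger parallel gripper is mounted at the origin on the work surface. World frame = base frame: x ahead of the robot, y to its left, z up, the work surface at z = 0. Lengths are in m, angles in rad, forces in N, time in s.
With the tool pointing down it reaches from about 0.4 to 0.85 m from the base axis. Payload 10.4 kg.
Tool frame: the origin (TCP) lies midway between the tips of the shut fingers; the grasp point (between the pads) lies 19 mm behind it; z points along the fingers, x is the direction in which the jaws open and shut, and the axes are right-handed (so a half turn about z gives the same grasp; the last joint's range is limited). The gripper opens to 85 mm and grips with 20 to 120 N. Pads are 22 mm wide; open, the fingers measure 114 mm over their backs; the gripper's body (76 mm by 85 mm) begins 54 mm behind the grasp point. The pads swing forward as they close: fully open they stand 13 mm farther back than shut.
Start: joints at [-1.194, 0.332, -0.065, 1.46, 0.022, 1.35, -0.088], TCP at [0.243, 0.576, 0.231] pointing down, gripper open.
Joint ranges: [-2.6, 2.6], [-0.5, 2.12], [-1.47, 1.34], [0.16, 2.42], [-1.27, 4.41], [0.06, 2.06], [-2.6, 2.6]. Speed limits (rad/s): [2.22, 2.22, 2.79, 2.79, 3.14, 3.14, 3.14].

INTERFACE

Orientations are given as a unit quaternion [x, y, z, w].
In Python, from workcell import manip, cams gives the robot as it stands.
- The arm moves only by the tool move_arm, never from a script. Its argument "moves" is a list of rows, each a list of 7 numbers: the turn, a rotation vector about the tool's x, y, z in degrees, then the shift along the tool's x, y, z in m, then the finger opening in m, from 0 to 0.0854. A call has 1 to 10 rows; each row is the pose to reach, as a shift and turn from the pose commanded when the call began, along the tool's axes at that moment; what a row does not reach only later rows make up. A row lasts 1/10 s, in which the tool goes at most 50 mm and 8.59 degrees, less where a joint would pass 70% of its speed; a pose out of reach is approached as far as the arm can. A call with a gripper value outside its range is refused whole. The fingers move at their own pace and stop on an object; "grip_force" is the grip in N (left out, the last holds). Time passes only in rows, so rows that repeat a pose let the fingers close. It gives the time, the measured TCP pose, the force and the opening at its end, in the units of the state.
- manip.get_obs(): the state, without advancing time (a new reading comes with each control period).
- cams.camera(name): name is "side" or "top"; returns the picture (480x640x3 uint8, red, green, blue); there is no depth.
- cams.camera_params(name): a dict with "fx", "fy", "cx", "cy" (pixels), "xyz" and "rotation" of the camera in the world. Camera axes: x right, y up, looking along -z (the intrinsics and any distortion apply to the point x, -y, -z); pixel columns grow to the right and rows downward; lengths in m; the calibration is good to about 2 mm. A picture is of the moment at which its call begins. camera_params takes no time and is no camera call.
- manip.hand_in(): hands the job in, once; it reports no verdict.
The state is a dict: "clock": time; "joint_pos": joint angles; "joint_velocities": joint speeds; "tau": joint torques, N m; "position": TCP position; "ee_rot": TCP orientation; "ft_force": force on the tool from outside, world axes, zero at the start; "torque": the same for the moment, N m; "grip_width": opening from 0.0 (shut) to 1.0 (fully open).
Only numpy, scipy, OpenCV 4.12 (cv2) and the standard library are available. Lean on these libraries where they do the work, as an engineer would, in place of code of your own. Each camera call takes 0.05 s, during which the arm holds its last target. There are 200 camera calls.

TASK

The wire feeder has tripped: lift the wound wire spool straight up off the feeder's spindle and set it down (not dropped) in the shallow steel tray, standing on its end as it stood on the feeder, and let go of it. Then take the slim drift out of its stand, put its tip down through the small hole in the feeder's deck that the spool was covering, and press the recessed reset button down without forcing it; finish while still gripping the drift and holding the button down. Leave the thick drift, the oil can, the steel insert and the brass bush where they are.

Things in the scene. Friction and masses are not known exactly. Their poses are not given: they have to be found in the camera images.
- feeder: Bench wire feeder, fixed to the bench: grey housing 200 x 110 x 60 mm (x, y, z), flat deck at 60 mm. Origin: centre of its underside; z up. On the deck at x = -45 mm, y = 0 stands a steel spindle 12 mm in diameter and 44 mm high. At the +x end of the deck is a feed head 45 x 80 x 32 mm (centre x = +72 mm, two rollers on top, 42 mm over the deck in all).
- spindle_top (a point): Centre of the spindle's top end, 44 mm above the deck; axes as the feeder's.
- port (a point): Centre of the mouth of the small round hole in the deck, at deck height, 22 mm from the spindle axis on the feeder's +y side. Hole: straight down, 14 mm in diameter, 1 mm chamfer, 35 mm deep. At the start the spool covers it.
- reset (a joint): Travel of the recessed reset button in the hole, in m: 0 = out, 0.006 = fully down (hard stop). It counts as down beyond 0.004. Spring: about 3 N to start it, 7 N fully down; it comes back out when let go.
- reset_top (a point): Centre of the button's round top (11 mm in diameter, white plastic); 18 mm below the deck when the button is out; moves down with it.
- spool: Wound wire spool: black flanges, copper-coloured winding, 57 mm outside diameter, 38 mm high, bore 18 mm, about 0.2 to 0.4 kg. Stands loose on the deck with its bore over the spindle, which shows 6 mm above it. Origin: centre of its underside; z along its axis, up.
- tray: Shallow open steel tray, fixed: 150 x 170 x 14 mm outside (x, y, z), wall and floor 4 mm thick. Origin: centre of its underside; the inner floor is at 4 mm.
- drift: Slim steel drift (the stylus), 0.1 kg, standing upright in a stand: shank 8 mm in diameter and 75 mm long, flat tip down, then a round handle 16 mm in diameter and 65 mm long above it (140 mm in all). Origin: centre of its tip; z along its axis towards the handle.
- stand_a: Stand of the slim drift: dark steel block 60 x 60 x 40 mm, fixed, with a hole 30 mm deep (9 mm in diameter) in the middle of its top. Origin: centre of its underside. The drift's tip stands 10 mm above the bench in it. The two stands may have changed places.
- thick_drift: Bystander: thick drift, shank 18 mm in diameter (too thick for the hole), handle 24 mm, 140 mm long, upright in a like stand. Origin: centre of its tip.
- oil_can: Bystander: red oil can, 76 mm in diameter, 160 mm high with its spout. Origin: centre of its underside.
- insert: Bystander: stepped steel mould insert 60 x 80 x 36 mm. Origin: centre of its underside.
- bush: Bystander: brass guide bush, 40 mm in diameter, 30 mm high. Origin: centre of its underside.
Not all that is in view belongs to the job. Of the things like the feeder, leave any that is purple; of the rest the larger one is meant.

How it is judged:
On the way, in this order (a step that is already met when the one before it is completed fails the run):
1. the spool has been lifted clear above the spindle (z of spool in the frame of spindle_top above 0.004 m and contact force between the fingers and spool above 1 N), for 0.1 s.
2. the spool stands in the tray, let go and at rest (x of spool in the frame of tray between -0.046 and 0.046 m and y of spool in the frame of tray between -0.056 and 0.056 m and z of spool in the frame of tray between -0.002 and 0.01 m and angle between spool's own z axis and vertical below 0.12 rad and contact force between the fingers and spool below 0.1 N and linear speed of spool below 0.03 m/s), for 0.2 s.
3. the slim drift has been taken out of its stand (z of drift in the frame of stand_a above 0.045 m and contact force between the fingers and drift above 1 N), for 0.1 s.
At the end, for the whole second after the job is handed in: Through the last second the slim drift, gripped by the fingers, holds the button more than 4 mm down (of 6), its tip within 8 mm of the button's top; the spool stands upright (within 0.12 rad) on the tray's floor inside its walls, at rest and untouched (all of step 2 and value of joint reset above 0.004 m and distance between drift and reset_top below 0.008 m and contact force between the fingers and drift above 1 N); the arm keeps its last pose, push and grip.
It fails at once if the spool is dropped (it falls free of the fingers faster than 0.5 m/s) (contact force between the fingers and spool below 0.1 N and linear speed of spool above 0.5 m/s).
It fails at once if the drift is forced against the feeder or its button with more than 40 N (contact force between drift and feeder above 40 N).
It fails at once if a bystander is moved by more than 30 mm (distance of any of thick_drift, oil_can, insert, bush from where it was at the start of the episode above 0.03 m).
It also fails if it takes over 72 s, if anything falls off the work surface, if the arm or the gripper's body presses on something with over 40 N, if the wrist force passes 120 N, or if a joint passes its speed limit or range.

## Working session

There is one attempt and no reset: what is moved stays moved. The work goes in short steps, Python scripts to look and compute and a tool call to move; the robot and the scene stay as the last step left them, time stands still between calls to the robot, and variables do not carry over. Pictures are saved under pics/ and viewed, about 8 in all and at most 12, crops included, and the job is handed in when it is done.

Besides the shell and the picture viewer there is one more tool, called in YAML: its name, and indented under it one key for each argument. move_arm: Moves the arm, as the interface text tells. Its arguments: {"type":"object","properties":{"moves":{"type":"array","items":{"type":"array","items":{"type":"number"}}},"grip_force":{"type":"number"}},"required":["moves"]}

```bash
mkdir -p pics; ls; python3 - <<'E'
from workcell import manip, cams
import cv2
for n in ("top","side"):
    im=cams.camera(n); cv2.imwrite(f"pics/{n}0.png",im[:,:,::-1]); print(n,cams.camera_params(n))
print(manip.get_obs())
E
```

```text
pics
top {'fx': 608.5623784180286, 'fy': 608.5623784180286, 'cx': 303.30617910543657, 'cy': 243.03114347376362, 'xyz': array([ 0.3165874 , -0.03942874,  1.44188549]), 'rotation': array([-0.06346349,  0.06845102,  0.70932305, -0.69867564])}
side {'fx': 527.1029598889379, 'fy': 527.1029598889379, 'cx': 326.6642171398261, 'cy': 240.37325147605168, 'xyz': array([ 0.31801728, -0.82162521,  0.63235803]), 'rotation': array([ 0.45713487, -0.06321611, -0.14024474,  0.87599249])}
{'clock': 0.1, 'joint_pos': array([-1.19358396,  0.33279404, -0.06470902,  1.46081717,  0.02159824,
        1.34989551, -0.08852841]), 'joint_velocities': array([-0.00057415, -0.00218913, -0.00141249, -0.00260931,  0.00109928,
        0.00085645, -0.00124148]), 'tau': array([ 1.22185480e-03, -6.26745772e+01,  4.91111632e-02, -3.92435396e+01,
        1.63346983e-02,  6.80011624e-03, -4.80290214e-05]), 'position': array([0.24315141, 0.57541871, 0.23062382]), 'ee_rot': array([ 8.33440685e-01,  5.52608589e-01, -4.93884035e-04,  3.56938355e-04]), 'ft_force': array([ 0.09010656, -0.01818321, -0.16691346]), 'torque': array([ 0.00432773,  0.00288999, -0.02959718]), 'grip_width': 0.9995799459815726}
```

View pics/top0.png

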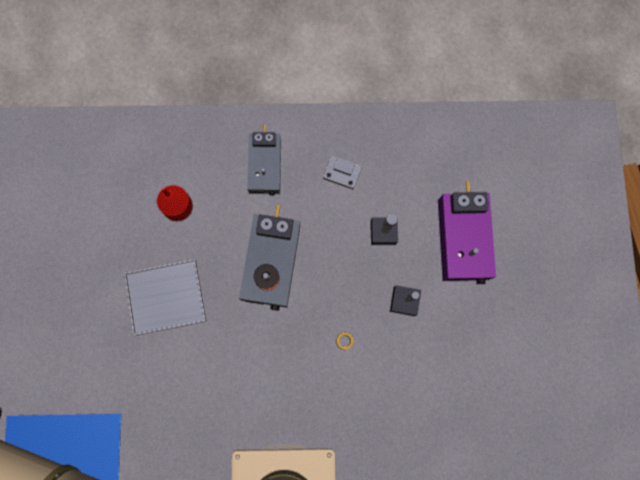

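View pics/side0.png

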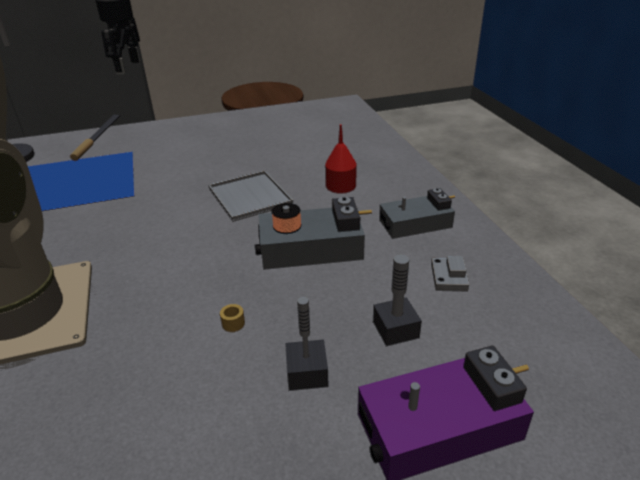

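```bash
cat > h.py <<'E'
import numpy as np, cv2
from scipy.spatial.transform import Rotation as R
from workcell import manip, cams
def K(n):
    p=cams.camera_params(n); return p, R.from_quat(p['rotation']).as_matrix()
def proj(n,P):
    p,M=K(n); c=(np.atleast_2d(P)-p['xyz'])@M
    return np.c_[p['cx']+p['fx']*c[:,0]/-c[:,2], p['cy']-p['fy']*c[:,1]/-c[:,2]]
def ray(n,uv):
    p,M=K(n); uv=np.atleast_2d(uv).astype(float)
    d=np.c_[(uv[:,0]-p['cx'])/p['fx'],-(uv[:,1]-p['cy'])/p['fy'],-np.ones(len(uv))]@M.T
    return p['xyz'],d
def onz(n,uv,z):
    o,d=ray(n,uv); return o+d*((z-o[2])/d[:,2])[:,None]
E
python3 - <<'E'
from h import *
t=cv2.imread('pics/top0.png'); s=cv2.imread('pics/side0.png')
def crop(im,x,y,w,h,f): return cv2.resize(im[y:y+h,x:x+w],None,fx=f,fy=f,interpolation=cv2.INTER_CUBIC)
a=crop(t,235,200,80,112,5) # 400x560
b=crop(t,360,190,80,140,4)
b=cv2.copyMakeBorder(b,0,0,0,0,0)
m=np.zeros((570,800,3),np.uint8); m[:560,:400]=a; m[:560,440:760]=b
cv2.imwrite('pics/c1.png',m)
q=crop(s,230,180,160,100,5); cv2.imwrite('pics/c2.png',q)
print(proj('top',[[0,0,0]]),proj('side',[[0,0,0]]))
hsv=cv2.cvtColor(t,cv2.COLOR_BGR2HSV)
for nm,pt in dict(feed=(275,250),tray=(165,297),bench=(340,270),stand=(375,240),small=(262,182)).items(): print(nm,hsv[pt[1]-2:pt[1]+3,pt[0]-2:pt[0]+3].reshape(-1,3).mean(0))
E
```

```text
[[284.22454986 502.78883577]] [[ 20.03425221 314.87258985]]
feed [112.12  35.76 117.36]
tray [119.52  25.6  157.16]
bench [137.56  15.68 135.4 ]
stand [127.4   33.36  66.48]
small [112.84  34.6  120.6 ]
```

View pics/c1.png

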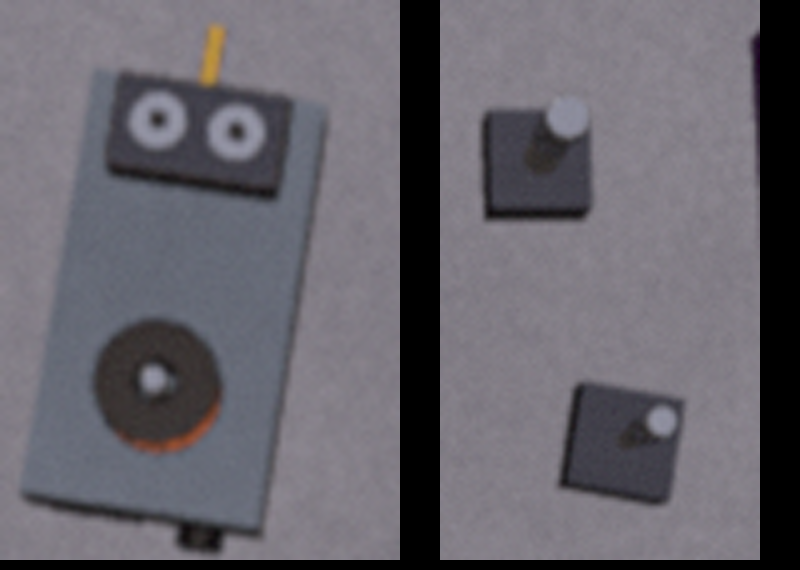

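View pics/c2.png

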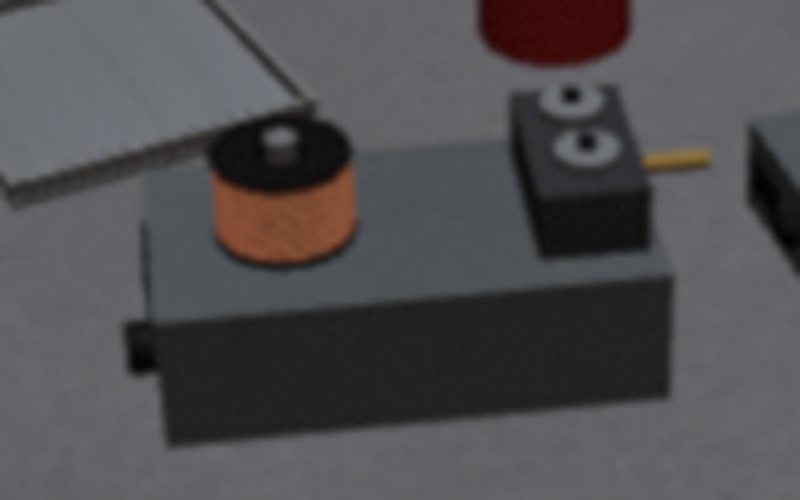

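```bash
python3 - <<'E'
from h import *
np.set_printoptions(precision=4,suppress=True)
def px(l,f,x0,y0): return (np.array(l,float)+.5)/f-.5+[x0,y0]
fc=px([(98,70),(328,107),(263,533),(22,494)],5,235,200)
P=onz('top',fc,.06)[:,:2]; print(P, [np.linalg.norm(P[i]-P[i-1]) for i in range(4)])
c=P.mean(0); ax=(P[0]+P[1]-P[2]-P[3]); ax2=(P[0]+P[3]-P[1]-P[2]); th=np.arctan2(ax[1],ax[0]); th2=np.arctan2(-ax2[0],ax2[1])
print('feeder c',c,'yaw',np.degrees([th,th2]))
Rm=lambda a:np.array([[np.cos(a),-np.sin(a)],[np.sin(a),np.cos(a)]])
print('spindle from outline',c+Rm((th+th2)/2)@[-.045,0])
st=px([(154,379)],5,235,200); print('spindle top view',onz('top',st,.104))
print('spindle side',onz('side',px([(280,132)],5,230,180),.104))
print('port',c+Rm((th+th2)/2)@[-.045,.022])
d=px([(221,421),(127,118)],4,360,190); print('drift tops',onz('top',d,.15))
print('side slim/thick tops',onz('side',[(303,301),(400.5,260)],.15))
sc=px([(580-440,383),(684-440,400),(668-440,502),(566-440,485)],4,360,190)
S=onz('top',sc,.04)[:,:2]; print('stand',S.mean(0),[np.linalg.norm(S[i]-S[i-1]) for i in range(4)])
sc=px([(488-440,112),(591-440,112),(590-440,210),(488-440,208)],4,360,190)
S=onz('top',sc,.04)[:,:2]; print('stand2',S.mean(0),[np.linalg.norm(S[i]-S[i-1]) for i in range(4)])
# tray
t=cv2.imread('pics/top0.png');hsv=cv2.cvtColor(t,cv2.COLOR_BGR2HSV)
m=np.zeros(t.shape[:2],np.uint8); m[250:345,115:215]=(hsv[250:345,115:215,2]>146)*255
m=cv2.morphologyEx(cv2.medianBlur(m,3),cv2.MORPH_OPEN,np.ones((5,5)))
k=max(cv2.findContours(m,0,2)[0],key=cv2.contourArea); r=cv2.minAreaRect(k); print(r)
B=onz('top',cv2.boxPoints(r),.006)[:,:2]; print('tray',B.mean(0),B,[np.linalg.norm(B[i]-B[i-1]) for i in range(4)])
# others on bench
for n,uv,z in [('bush',(345,341),.03),('oil',(174,203),.05),('insert',(342,172),.036)]: print(n,onz('top',[uv],z))
o=manip.get_obs(); print(R.from_quat(o['ee_rot']).as_matrix())
E
```

```text
[[ 0.6492  0.0621]
 [ 0.63   -0.0449]
 [ 0.4326 -0.0125]
 [ 0.4519  0.0967]] [np.float64(0.2003052757541214), np.float64(0.1086778931494296), np.float64(0.20004546964349723), np.float64(0.11092353239633493)]
feeder c [0.5409 0.0254] yaw [ -9.6329 -10.1118]
spindle from outline [0.4966 0.0331]
spindle top view [[0.4977 0.0342 0.104 ]]
spindle side [[0.4981 0.0352 0.104 ]]
port [0.5004 0.0548]
drift tops [[ 0.445  -0.2862  0.15  ]
 [ 0.6109 -0.2432  0.15  ]]
side slim/thick tops [[ 0.4442 -0.2909  0.15  ]
 [ 0.6084 -0.2491  0.15  ]]
stand [ 0.4439 -0.2855] [np.float64(0.05965966440765845), np.float64(0.060729711210613366), np.float64(0.05980570731282615), np.float64(0.059123088355424736)]
stand2 [ 0.6107 -0.2431] [np.float64(0.057796106685783596), np.float64(0.060944810959618054), np.float64(0.05903785408862793), np.float64(0.059878405449581354)]
((164.78851318359375, 297.1789855957031), (59.78816223144531, 69.5299301147461), 79.82449340820312)
tray [0.4634 0.2769] [[0.5195 0.3721]
 [0.5466 0.2103]
 [0.4067 0.1831]
 [0.3807 0.3422]] [np.float64(0.14202691304953297), np.float64(0.1640598943746963), np.float64(0.1425399114802063), np.float64(0.1611789389338576)]
bush [[ 0.3535 -0.1435  0.03  ]]
oil [[0.68   0.2515 0.05  ]]
insert [[ 0.7548 -0.1473  0.036 ]]
[[ 0.3892  0.9211 -0.0004]
 [ 0.9211 -0.3892 -0.0011]
 [-0.0012  0.     -1.    ]]
```

move_arm:
  moves:
    - [0,0,0,-0.02,0.022,0,0.0854]
    - [0,0,0,-0.05,0.055,0,0.0854]
    - [0,0,0,-0.08,0.09,0,0.0854]
    - [0,0,0,-0.11,0.123,0,0.0854]
    - [0,0,0,-0.14,0.157,0,0.0854]
    - [0,0,0,-0.17,0.19,0,0.0854]
    - [0,0,0,-0.2,0.223,0,0.0854]
    - [0,0,0,-0.23,0.257,0,0.0854]
    - [0,0,0,-0.26,0.29,0,0.0854]
    - [0,0,0,-0.28,0.31,0,0.0854]

```text
clock: 1.1
position: [0.4209, 0.1938, 0.2312]
ee_rot: [0.834, 0.551, -0.0, 0.0]
ft_force: [-0.2, 0.7, -0.0]
grip_width: 1.001
```

move_arm:
  moves:
    - [0,0,0,-0.02,0.022,0,0.0854]
    - [0,0,0,-0.05,0.055,0,0.0854]
    - [0,0,0,-0.08,0.09,0,0.0854]
    - [0,0,0,-0.1,0.115,0,0.0854]
    - [0,0,0,-0.115,0.13,0,0.0854]
    - [0,0,0,-0.12,0.135,0,0.0854]
    - [0,0,0,-0.12,0.135,0,0.0854]
    - [0,0,0,-0.12,0.135,0,0.0854]

```text
clock: 1.9
position: [0.4971, 0.0354, 0.2311]
ee_rot: [0.833, 0.553, -0.0, -0.0]
ft_force: [-0.3, -0.5, -0.1]
grip_width: 0.998
```

move_arm:
  moves:
    - [0,0,0,0,-0.001,0.02,0.0854]
    - [0,0,0,0,-0.001,0.05,0.0854]
    - [0,0,0,0,-0.001,0.08,0.0854]
    - [0,0,0,0,-0.001,0.1,0.0854]
    - [0,0,0,0,-0.001,0.12,0.0854]
    - [0,0,0,0,-0.001,0.135,0.0854]
    - [0,0,0,0,-0.001,0.15,0.0854]
    - [0,0,0,0,-0.001,0.16,0.0854]
    - [0,0,0,0,-0.001,0.168,0.0854]
    - [0,0,0,0,-0.001,0.168,0.0854]

```text
clock: 2.9
position: [0.496, 0.035, 0.0626]
ee_rot: [0.833, 0.553, -0.001, -0.0]
ft_force: [-0.0, 0.3, 0.1]
grip_width: 1.001
```

```bash
python3 - <<'E'
from h import *
s=cams.camera('side')[:,:,::-1]; t=cams.camera('top')[:,:,::-1]
f=lambda im,x,y: cv2.resize(im[y:y+100,x:x+100],(400,400),interpolation=2)
cv2.imwrite('pics/g1.png',np.hstack([f(s,240,150),f(t,220,225)]))
E
```

```text
(no output)
```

View pics/g1.png

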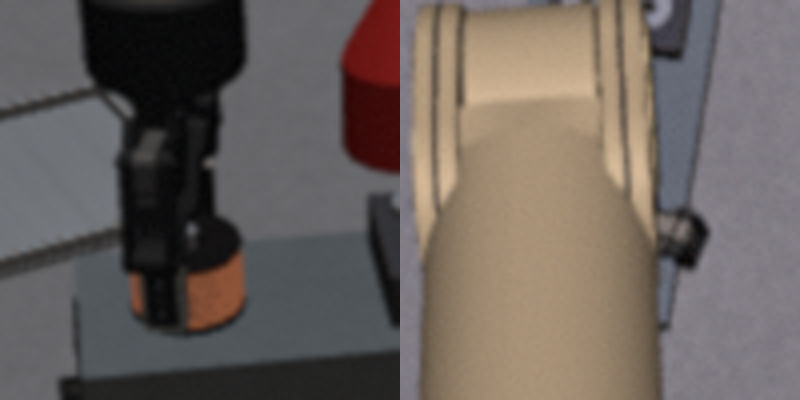

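move_arm:
  moves:
    - [0,0,0,0,0.001,0,0.075]
    - [0,0,0,0,0.001,0,0.068]
    - [0,0,0,0,0.001,0,0.062]
    - [0,0,0,0,0.001,0,0.058]
    - [0,0,0,0,0.001,0,0.054]
    - [0,0,0,0,0.001,0,0.05]
    - [0,0,0,0,0.001,0,0.05]
    - [0,0,0,0,0.001,0,0.05]
    - [0,0,0,0,0.001,0,0.05]
    - [0,0,0,0,0.001,0,0.05]
  grip_force: 45

```text
clock: 4.0
position: [0.4976, 0.0338, 0.0639]
ee_rot: [0.834, 0.552, 0.0, -0.0]
ft_force: [-3.4, -1.7, 6.5]
grip_width: 0.644
```

move_arm:
  moves:
    - [0,0,0,0,0,-0.003,0.05]
    - [0,0,0,0,0,-0.006,0.05]
    - [0,0,0,0,0,-0.01,0.05]
    - [0,0,0,0,0,-0.015,0.05]
    - [0,0,0,0,0,-0.02,0.05]
    - [0,0,0,0,0,-0.025,0.05]
    - [0,0,0,0,0,-0.03,0.05]
    - [0,0,0,0,0,-0.035,0.05]
    - [0,0,0,0,0,-0.04,0.05]
    - [0,0,0,0,0,-0.04,0.05]

```text
clock: 5.0
position: [0.4979, 0.0341, 0.1041]
ee_rot: [0.833, 0.553, 0.001, 0.0]
ft_force: [0.0, -0.2, -2.5]
grip_width: 0.647
```

move_arm:
  moves:
    - [0,0,0,0,0,-0.01,0.05]
    - [0,0,0,0,0,-0.025,0.05]
    - [0,0,0,0,0,-0.04,0.05]
    - [0,0,0,0,0,-0.05,0.05]
    - [0,0,0,0,0,-0.055,0.05]
    - [0,0,0,0.01,-0.006,-0.055,0.05]
    - [0,0,0,0.025,-0.015,-0.055,0.05]
    - [0,0,0,0.045,-0.027,-0.055,0.05]
    - [0,0,0,0.07,-0.042,-0.055,0.05]
    - [0,0,0,0.09,-0.054,-0.055,0.05]

```text
clock: 6.0
position: [0.4816, 0.1404, 0.1575]
ee_rot: [0.833, 0.553, -0.001, -0.0]
ft_force: [0.7, -0.6, -1.9]
grip_width: 0.647
```

move_arm:
  moves:
    - [0,0,0,0.02,-0.012,0,0.05]
    - [0,0,0,0.04,-0.024,0,0.05]
    - [0,0,0,0.06,-0.036,0,0.05]
    - [0,0,0,0.08,-0.048,0,0.05]
    - [0,0,0,0.1,-0.06,0,0.05]
    - [0,0,0,0.112,-0.067,0,0.05]
    - [0,0,0,0.12,-0.072,0,0.05]
    - [0,0,0,0.12,-0.072,0.01,0.05]
    - [0,0,0,0.12,-0.072,0.025,0.05]
    - [0,0,0,0.12,-0.072,0.04,0.05]

```text
clock: 7.0
position: [0.4634, 0.2751, 0.1171]
ee_rot: [0.834, 0.552, -0.0, 0.0]
ft_force: [1.0, -0.2, -1.9]
grip_width: 0.649
```

move_arm:
  moves:
    - [0,0,0,0,0,0.015,0.05]
    - [0,0,0,0,0,0.03,0.05]
    - [0,0,0,0,0,0.045,0.05]
    - [0,0,0,0,0,0.06,0.05]
    - [0,0,0,0,0,0.075,0.05]
    - [0,0,0,0,0,0.086,0.05]
    - [0,0,0,0,0,0.094,0.05]
    - [0,0,0,0,0,0.1,0.05]
    - [0,0,0,0,0,0.1,0.05]
    - [0,0,0,0,0,0.1,0.05]

```text
clock: 8.0
position: [0.4634, 0.2767, 0.0186]
ee_rot: [0.833, 0.553, 0.0, -0.0]
ft_force: [0.2, 0.2, -2.8]
grip_width: 0.649
```

```bash
python3 - <<'E'
from h import *
s=cams.camera('side')[:,:,::-1]
cv2.imwrite('pics/g2.png',cv2.resize(s[120:270,160:360],(800,600),interpolation=2))
print(manip.get_obs()['position'])
E
```

```text
[0.46354063 0.27677406 0.01883383]
```

View pics/g2.png

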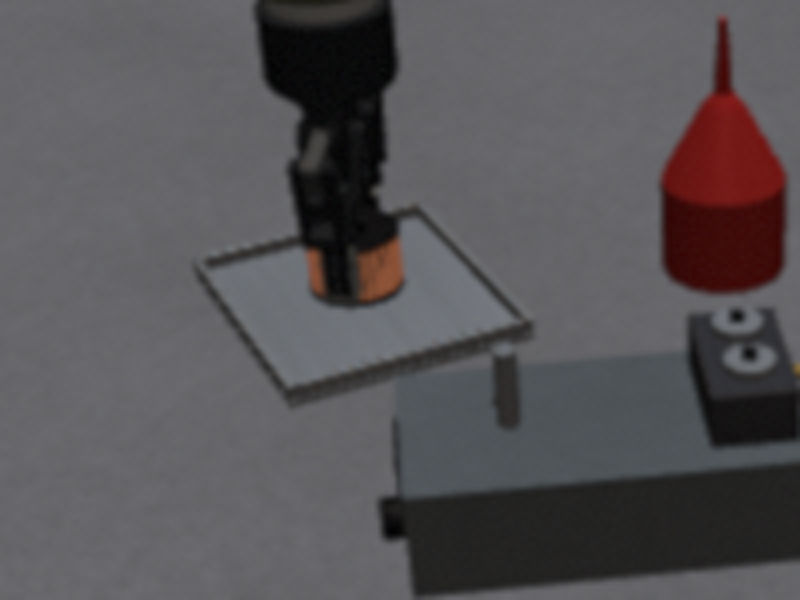

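move_arm:
  moves:
    - [0,0,0,0,0,0.002,0.05]
    - [0,0,0,0,0,0.004,0.05]
    - [0,0,0,0,0,0.006,0.05]
    - [0,0,0,0,0,0.0075,0.05]
    - [0,0,0,0,0,0.009,0.05]
    - [0,0,0,0,0,0.01,0.05]
    - [0,0,0,0,0,0.0105,0.05]
    - [0,0,0,0,0,0.0105,0.05]

```text
clock: 8.85
position: [0.4631, 0.2766, 0.0079]
ee_rot: [0.833, 0.553, -0.0, -0.0]
ft_force: [-1.0, -1.3, -0.5]
grip_width: 0.649
```

move_arm:
  moves:
    - [0,0,0,0,0,0.0005,0.05]
    - [0,0,0,0,0,0.0008,0.05]

```text
clock: 9.05
position: [0.4632, 0.2766, 0.0078]
ee_rot: [0.833, 0.553, -0.0, -0.0]
ft_force: [-6.1, -4.4, 14.5]
grip_width: 0.644
```

move_arm:
  moves:
    - [0,0,0,0,0,0,0.056]
    - [0,0,0,0,0,0,0.058]
    - [0,0,0,0,0,0,0.062]
    - [0,0,0,0,0,0,0.068]
    - [0,0,0,0,0,0,0.076]
    - [0,0,0,0,0,0,0.0854]
    - [0,0,0,0,0,0,0.0854]
    - [0,0,0,0,0,0,0.0854]
    - [0,0,0,0,0,0,0.0854]
    - [0,0,0,0,0,0,0.0854]

```text
clock: 10.05
position: [0.4632, 0.2766, 0.007]
ee_rot: [0.833, 0.553, 0.0, -0.0]
ft_force: [-0.2, -0.8, 0.4]
grip_width: 1.003
```

move_arm:
  moves:
    - [0,0,0,0,0,-0.01,0.0854]
    - [0,0,0,0,0,-0.025,0.0854]
    - [0,0,0,0,0,-0.045,0.0854]
    - [0,0,0,0,0,-0.07,0.0854]
    - [0,0,0,0,0,-0.1,0.0854]
    - [0,0,0,0,0,-0.13,0.0854]
    - [0,0,0,0,0,-0.16,0.0854]
    - [0,0,0,0,0,-0.19,0.0854]
    - [0,0,0,0,0,-0.22,0.0854]
    - [0,0,0,0,0,-0.24,0.0854]

```text
clock: 11.05
position: [0.4635, 0.2766, 0.2502]
ee_rot: [0.834, 0.552, 0.002, -0.0]
ft_force: [0.2, -0.3, -0.6]
grip_width: 1.002
```

move_arm:
  moves:
    - [0,0,0,-0.02,0.008,0,0.06]
    - [0,0,0,-0.05,0.02,0,0.06]
    - [0,0,0,-0.09,0.036,0,0.06]
    - [0,0,0,-0.13,0.052,0,0.06]
    - [0,0,0,-0.17,0.066,0,0.06]
    - [0,0,0,-0.21,0.08,0,0.06]
    - [0,0,0,-0.25,0.096,0,0.06]
    - [0,0,0,-0.29,0.111,0,0.06]
    - [0,0,0,-0.32,0.123,0,0.06]
    - [0,0,0,-0.34,0.131,0,0.06]

```text
clock: 12.05
position: [0.4501, -0.0911, 0.2468]
ee_rot: [0.834, 0.551, 0.0, -0.0]
ft_force: [0.5, 0.7, -0.2]
grip_width: 0.704
```

move_arm:
  moves:
    - [0,0,0,-0.02,0.008,0,0.06]
    - [0,0,0,-0.05,0.02,0,0.06]
    - [0,0,0,-0.09,0.035,0,0.06]
    - [0,0,0,-0.13,0.05,0,0.06]
    - [0,0,0,-0.16,0.06,0,0.06]
    - [0,0,0,-0.178,0.068,0,0.06]
    - [0,0,0,-0.186,0.07,0,0.06]
    - [0,0,0,-0.186,0.07,0,0.06]
    - [0,0,0,-0.186,0.07,0,0.06]

```text
clock: 12.95
position: [0.4434, -0.2852, 0.2467]
ee_rot: [0.833, 0.553, 0.0, -0.0]
ft_force: [-0.1, 1.0, 0.3]
grip_width: 0.705
```

```bash
python3 - <<'E'
from h import *
o=manip.get_obs(); print(o['position'],o['joint_pos'],R.from_quat(o['ee_rot']).as_matrix())
s=cams.camera('side')[:,:,::-1]; t=cams.camera('top')[:,:,::-1]
cv2.imwrite('pics/s3.png',s);cv2.imwrite('pics/t3.png',t)
a=cv2.resize(t[230:330,120:320],(800,400),interpolation=2)
b=np.zeros((200,800,3),np.uint8)
b[:,:400]=cv2.resize(t[240:290,245:345],(400,200),interpolation=2)
cv2.imwrite('pics/g3.png',np.vstack([a,cv2.resize(s[280:405,260:510],(400,200)) if 0 else np.hstack([cv2.resize(s[200:300,240:440],(400,200),interpolation=2),cv2.resize(s[260:385,260:510],(400,200),interpolation=2)])]))
E
```

```text
[ 0.44342457 -0.28522391  0.24671084] [-0.29175741  0.11849791  0.85055888  1.73221018 -0.0921876   1.33280528
  1.74881535] [[ 3.88640849e-01  9.21389253e-01 -3.66977556e-04]
 [ 9.21389043e-01 -3.88640386e-01  9.38724006e-04]
 [ 7.22307912e-04 -7.02955593e-04 -9.99999492e-01]]
```

View pics/g3.png

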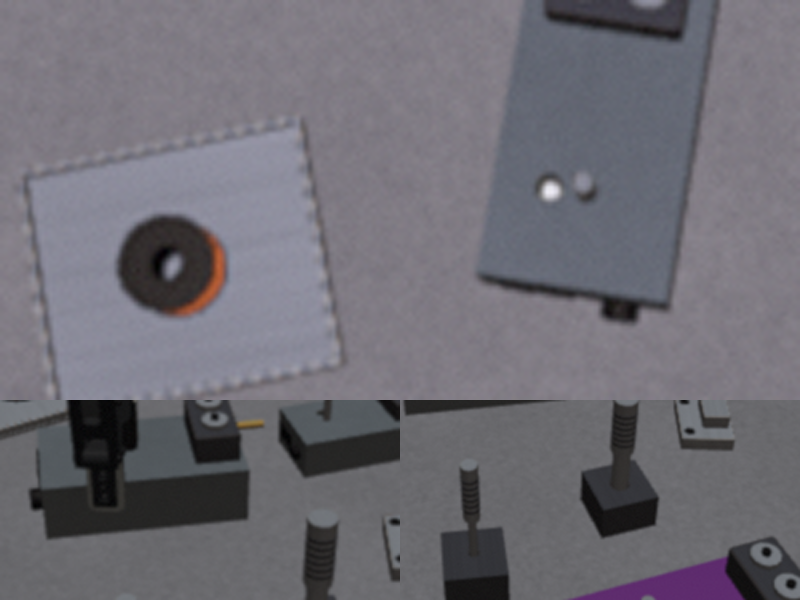

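```bash
python3 - <<'E'
from h import *
np.set_printoptions(precision=4,suppress=True)
t=cv2.imread('pics/t3.png'); g=cv2.cvtColor(t,cv2.COLOR_BGR2GRAY)
print(g[270:284,249:276])
w=g[272:282,252:262].astype(float); k=np.clip(w-150,0,None); yy,xx=np.mgrid[272:282,252:262]
c=(xx*k).sum()/k.sum(),(yy*k).sum()/k.sum(); print('button',c,onz('top',[c],.042))
k=np.abs(w-np.median(g[285:295,250:260])); k=np.where(k>18,1,0); c=(xx*k).sum()/k.sum(),(yy*k).sum()/k.sum(); print('hole',c,onz('top',[c],.06))
a=(np.array([[584,184]])+.5)/4-.5+[120,230]; print('spindle',a,onz('top',a,.104))
a=(np.array([[165,264],[173,266]])+.5)/4-.5+[120,230]; print('spool top',onz('top',a,.042))
for n in ('slim',(303.4,300)),: print(onz('side',[n[1]],.15))
print(proj('side',[[.4442,-.2858,.15],[.4442,-.2858,.04]]))
E
```

```text
[[106 105 105 103 107 105 103 107 107 103 104 102 103 101 103 102 102 102
  104 105 102 104 102 101 104 101 103]
 [103 105 105 103 105 102 106 102 107 105 104 103 101 105 101 101 104 103
  101 104 102 103 102 101 106 105 105]
 [104 105 106 103 106 105 103 101 102 102 105 102 104 100 103 106 109 109
  103 107 102 102 100 105 107 104 103]
 [105 105 105 105 105 104  95  83  79  81  94 102 103  99 101 122 126 124
  110 103 101 104 105 101 104 104 105]
 [105 104 107 105 103  93  72  69  76  76  82  95 104 102 110 134 139 136
  121 105 102 107 106 105 103 103 105]
 [104 106 104 104 100  79  79 125 151 133 103  89 102 106 113 139 141 138
  126 100 104 105 104 103 107 104 106]
 [103 102 104 103  93  75 114 189 214 198 159 104  97 104 117 132 140 135
  119  87  94 100 103 107 102 103 104]
 [106 107 103 107  94  79 141 217 232 225 196 124 103 104 105 115 122 118
   93  72  87 100 105 101 101 103 104]
 [107 106 105 105  95  98 147 215 227 218 184 128 106 103 100  85  88  77
   57  60  89 101 104 103 104 106 106]
 [106 106 106 105 105 103 131 176 186 173 143 108 102 104 100  86  65  57
   55  75
[... 154 characters left out ...]
05 105 104 108 102 101 104  98 103 104 104 104 106 107 101  99
  101 104 107 104 104 104 105 105 106]
 [103 104 104 106 105 109 107 103 104 102 101 102 104 107 107 104 105 104
  107 105 105 103 105 103 104 105 103]
 [105 105 104 105 106 105 110 104 105 104 106 103 103 105 105 107 107 106
  104 104 104 102 106 104 103 104 106]]
button (np.float64(257.25657894736844), np.float64(277.3315789473684)) [[0.5019 0.0564 0.042 ]]
hole (np.float64(256.8333333333333), np.float64(276.3611111111111)) [[0.5017 0.0562 0.06  ]]
spindle [[265.625 275.625]] [[0.4972 0.0337 0.104 ]]
spool top [[0.4628 0.2781 0.042 ]
 [0.4616 0.2735 0.042 ]]
[[ 0.4453 -0.2891  0.15  ]]
[[302.011  298.6596]
 [305.2643 354.0939]]
```

move_arm:
  moves:
    - [0,0,0,0,0.001,0.015,0.06]
    - [0,0,0,0,0.001,0.035,0.06]
    - [0,0,0,0,0.001,0.055,0.06]
    - [0,0,0,0,0.001,0.075,0.06]
    - [0,0,0,0,0.001,0.095,0.06]
    - [0,0,0,0,0.001,0.115,0.06]
    - [0,0,0,0,0.001,0.13,0.06]
    - [0,0,0,0,0.001,0.142,0.06]
    - [0,0,0,0,0.001,0.15,0.06]
    - [0,0,0,0,0.001,0.15,0.06]

```text
clock: 14.05
position: [0.4442, -0.2862, 0.0963]
ee_rot: [0.833, 0.553, -0.0, -0.0]
ft_force: [-0.7, -0.3, 0.8]
grip_width: 0.704
```

```bash
python3 - <<'E'
from h import *
s=cams.camera('side')[:,:,::-1]
cv2.imwrite('pics/g4.png',cv2.resize(s[230:400,240:400],(560,595),interpolation=2))
print(manip.get_obs()['position'],manip.get_obs()['ft_force'])
E
```

```text
[ 0.44451541 -0.28656761  0.09699742] [ 0.5652307  -0.31982075  0.46642528]
```

View pics/g4.png

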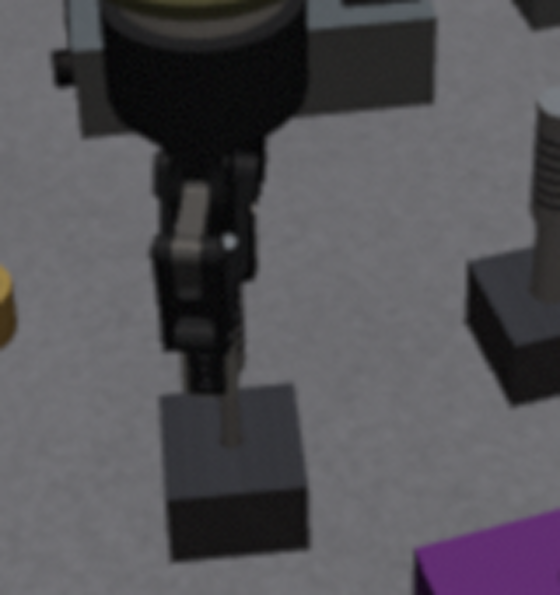

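move_arm:
  moves:
    - [0,0,0,0,0,0,0.05]
    - [0,0,0,0,0,0,0.04]
    - [0,0,0,0,0,0,0.032]
    - [0,0,0,0,0,0,0.026]
    - [0,0,0,0,0,0,0.022]
    - [0,0,0,0,0,0,0.018]
    - [0,0,0,0,0,0,0.014]
    - [0,0,0,0,0,0,0.012]
    - [0,0,0,0,0,0,0.01]
    - [0,0,0,0,0,0,0.01]
  grip_force: 40

```text
clock: 15.1
position: [0.4444, -0.2869, 0.0971]
ee_rot: [0.834, 0.553, -0.0, 0.0]
ft_force: [-1.0, -1.9, 2.4]
grip_width: 0.175
```

move_arm:
  moves:
    - [0,0,0,0,0,0,0.008]
    - [0,0,0,0,0,0,0.008]
    - [0,0,0,0,0,0,0.008]

```text
clock: 15.4
position: [0.4445, -0.2869, 0.0971]
ee_rot: [0.833, 0.553, -0.0, 0.0]
ft_force: [-1.4, -3.1, 3.5]
grip_width: 0.175
```

move_arm:
  moves:
    - [0,0,0,0,0,-0.005,0.008]
    - [0,0,0,0,0,-0.012,0.008]
    - [0,0,0,0,0,-0.02,0.008]
    - [0,0,0,0,0,-0.03,0.008]
    - [0,0,0,0,0,-0.045,0.008]
    - [0,0,0,0,0,-0.065,0.008]
    - [0,0,0,0,0,-0.085,0.008]
    - [0,0,0,0,0,-0.105,0.008]
    - [0,0,0,0,0,-0.12,0.008]
    - [0,0,0,0,0,-0.13,0.008]
  grip_force: 60

```text
clock: 16.4
position: [0.445, -0.2863, 0.2291]
ee_rot: [0.833, 0.553, 0.001, 0.0]
ft_force: [-0.4, 0.8, -1.1]
grip_width: 0.17
```

move_arm:
  moves:
    - [0,0,0,0.015,-0.004,0,0.008]
    - [0,0,0,0.04,-0.01,0,0.008]
    - [0,0,0,0.075,-0.018,0,0.008]
    - [0,0,0,0.115,-0.028,0,0.008]
    - [0,0,0,0.155,-0.037,0,0.008]
    - [0,0,0,0.195,-0.047,0,0.008]
    - [0,0,0,0.235,-0.057,0,0.008]
    - [0,0,0,0.27,-0.065,0,0.008]
    - [0,0,0,0.3,-0.072,0,0.008]
    - [0,0,0,0.32,-0.077,0,0.008]

```text
clock: 17.4
position: [0.4979, 0.0411, 0.2274]
ee_rot: [0.833, 0.554, 0.0, -0.0]
ft_force: [0.5, -1.2, -0.4]
grip_width: 0.172
```

move_arm:
  moves:
    - [0,0,0,0.012,-0.003,0,0.008]
    - [0,0,0,0.017,-0.004,0,0.008]
    - [0,0,0,0.017,-0.004,0.005,0.008]
    - [0,0,0,0.017,-0.004,0.015,0.008]
    - [0,0,0,0.017,-0.004,0.028,0.008]
    - [0,0,0,0.017,-0.004,0.042,0.008]
    - [0,0,0,0.017,-0.004,0.055,0.008]
    - [0,0,0,0.017,-0.004,0.063,0.008]
    - [0,0,0,0.017,-0.004,0.066,0.008]
    - [0,0,0,0.017,-0.004,0.066,0.008]

```text
clock: 18.4
position: [0.5009, 0.0553, 0.1607]
ee_rot: [0.833, 0.553, -0.0, -0.0]
ft_force: [-0.2, -0.2, -0.8]
grip_width: 0.17
```

```bash
python3 - <<'E'
from h import *
np.set_printoptions(precision=4,suppress=True)
o=manip.get_obs(); print(o['position'])
s=cams.camera('side')[:,:,::-1]; cv2.imwrite('pics/s5.png',s)
cv2.imwrite('pics/g5.png',cv2.resize(s[175:250,250:350],(800,600),interpolation=2))
p=o['position']; z=p[2]-.087; print(proj('side',[[p[0],p[1],z],[.5015,.0558,.06],[.4975,.034,.104]]))
E
```

```text
[0.5009 0.0553 0.1607]
[[285.48   213.8346]
 [286.1185 219.4169]
 [285.4481 206.3689]]
```

View pics/g5.png

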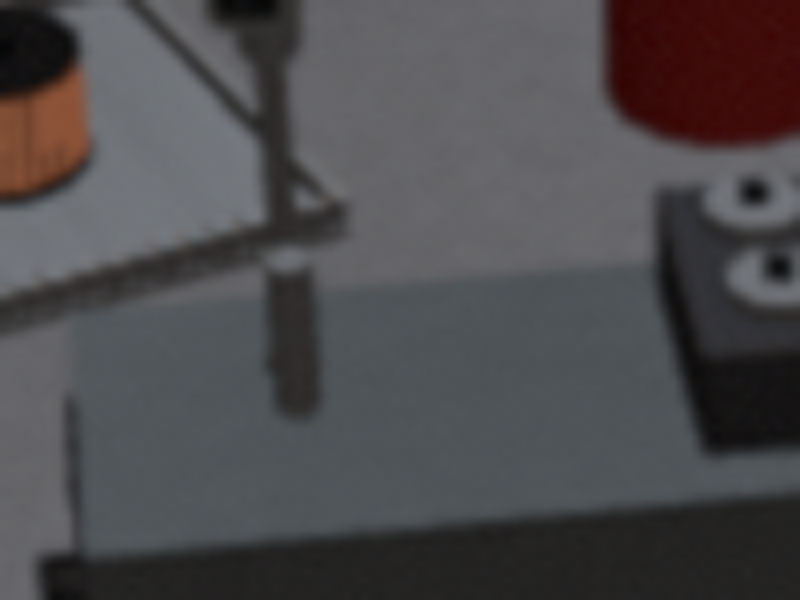

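```bash
python3 - <<'E'
from h import *
np.set_printoptions(precision=3,suppress=True)
g=cv2.cvtColor(cv2.imread('pics/s5.png'),cv2.COLOR_BGR2GRAY).astype(float)
p=manip.get_obs()['position']
L=proj('side',[[p[0],p[1],z] for z in np.linspace(.07,.17,200)])
for r in range(183,202):
    w=g[r,276:292]; bg=np.median(np.r_[w[:4],w[-4:]]); k=np.clip(bg-12-w,0,None); k[:4]=0;k[-3:]=0
    print(r,(k*np.arange(276,292)).sum()/max(k.sum(),1e-9), np.interp(r,L[::-1,1],L[::-1,0]) if L[0,1]>L[-1,1] else np.interp(r,L[:,1],L[:,0]), w.astype(int))
print(proj('side',[[.4975,.034,.104],[.4975,.034,.06]]))
for r in range(206,228,3): print(r,g[r,278:296].astype(int))
E
```

```text
183 283.1575757575758 283.34984989318207 [ 95 107 105 101  93  74  51  44  48  64  88  98 101 101 102 101]
184 283.25625 283.4232131996528 [ 68  97 108 105  99  80  55  45  46  64  92 101 102 103 102 102]
185 283.4102564102564 283.4965765061236 [ 60  69  97 108 104  85  59  45  45  60  92 101 102 103 103 102]
186 283.5217391304348 283.5699398125943 [ 85  60  68  94 104  90  60  46  43  59  91 102 103 103 103 103]
187 283.5743243243243 283.64330311906514 [108  81  56  69  92  93  65  47  45  60  90 102 103 103 103 103]
188 283.11764705882354 283.7166664255359 [115  99  72  54  69  86  65  46  43  58  88 102 103 103 102 103]
189 282.7032520325203 283.7900297320067 [118 113  99  72  55  59  50  44  44  55  84  99 103 103 104 102]
190 282.88492063492066 283.8633930384774 [118 118 114 100  74  50  41  42  44  54  80  97 102 102 102 104]
191 283.4732510288066 283.9367563449482 [117 118 119 115 101  74  50  43  44  52  78  95 101 101 102 103]
192 283.93532338308455 284.01011965141896 [117 118 118 119 116 101  69  46  44  52  74  96 101 101 101 101]
193 284.0869565217391 284.0834829578897 [1
[... 769 characters left out ...]
04  69  47  44  60  95 101  94  80  65]
201 285.3577235772358 284.6703894096558 [116 116 116 114 116 119 110  74  47  45  50  67  68  65  57  47]
[[285.448 206.369]
 [286.837 225.422]]
206 [ 47  53  61  57  68  80  88 100 104  98  92  93  96  97 101 101 100 101]
209 [ 89  93  96  99  92  68  58  63  61  57  59  84  97  99 100 101 100 100]
212 [91 89 90 89 83 60 45 45 46 46 49 67 81 85 84 84 82 83]
215 [85 85 84 85 81 62 47 44 45 45 46 63 78 84 85 84 84 85]
218 [85 85 86 86 82 65 49 44 45 45 47 56 76 83 84 83 85 84]
221 [84 83 84 84 79 64 47 43 45 45 45 51 75 82 82 82 84 82]
224 [84 84 83 84 84 80 58 43 45 45 43 51 71 82 83 83 83 84]
227 [86 85 86 84 86 84 81 74 68 66 68 77 82 83 83 84 83 83]
```

move_arm:
  moves:
    - [0,0,0,0.0007,0.0004,0.003,0.008]
    - [0,0,0,0.0007,0.0004,0.006,0.008]
    - [0,0,0,0.0007,0.0004,0.009,0.008]
    - [0,0,0,0.0007,0.0004,0.012,0.008]
    - [0,0,0,0.0007,0.0004,0.015,0.008]
    - [0,0,0,0.0007,0.0004,0.018,0.008]
    - [0,0,0,0.0007,0.0004,0.02,0.008]
    - [0,0,0,0.0007,0.0004,0.02,0.008]

```text
clock: 19.25
position: [0.5015, 0.0558, 0.1407]
ee_rot: [0.833, 0.553, -0.0, -0.0]
ft_force: [0.1, -0.2, -1.1]
grip_width: 0.171
```

move_arm:
  moves:
    - [0,0,0,0,0,0.002,0.008]
    - [0,0,0,0,0,0.004,0.008]
    - [0,0,0,0,0,0.006,0.008]
    - [0,0,0,0,0,0.008,0.008]
    - [0,0,0,0,0,0.009,0.008]
    - [0,0,0,0,0,0.009,0.008]

```text
clock: 19.85
position: [0.5016, 0.0559, 0.1318]
ee_rot: [0.833, 0.553, -0.0, -0.0]
ft_force: [-0.2, -1.1, -1.0]
grip_width: 0.167
```

move_arm:
  moves:
    - [0,0,0,0,0,0.001,0.008]
    - [0,0,0,0,0,0.002,0.008]
    - [0,0,0,0,0,0.003,0.008]
    - [0,0,0,0,0,0.004,0.008]
    - [0,0,0,0,0,0.004,0.008]
    - [0,0,0,0,0,0.004,0.008]

```text
clock: 20.45
position: [0.5018, 0.0558, 0.1282]
ee_rot: [0.833, 0.553, 0.0, 0.0]
ft_force: [-0.2, -0.4, 1.6]
grip_width: 0.168
```

move_arm:
  moves:
    - [0,0,0,0,0,0.001,0.008]
    - [0,0,0,0,0,0.002,0.008]
    - [0,0,0,0,0,0.002,0.008]
    - [0,0,0,0,0,0.002,0.008]

```text
clock: 20.85
position: [0.5018, 0.0559, 0.1261]
ee_rot: [0.833, 0.553, 0.0, 0.0]
ft_force: [-1.4, -0.1, 3.6]
grip_width: 0.171
```

move_arm:
  moves:
    - [0,0,0,0,0,0.001,0.008]
    - [0,0,0,0,0,0.0015,0.008]
    - [0,0,0,0,0,0.0015,0.008]
    - [0,0,0,0,0,0.0015,0.008]

```text
clock: 21.25
position: [0.5018, 0.0559, 0.1246]
ee_rot: [0.833, 0.553, 0.0, 0.0]
ft_force: [0.1, -1.1, 5.1]
grip_width: 0.167
```

move_arm:
  moves:
    - [0,0,0,0,0,0.0005,0.008]
    - [0,0,0,0,0,0.001,0.008]
    - [0,0,0,0,0,0.001,0.008]
    - [0,0,0,0,0,0.001,0.008]

```text
clock: 21.65
position: [0.5018, 0.0559, 0.1236]
ee_rot: [0.833, 0.553, 0.0, 0.0]
ft_force: [-1.1, -0.9, 5.1]
grip_width: 0.172
```

move_arm:
  moves:
    - [0,0,0,0,0,0.0005,0.008]
    - [0,0,0,0,0,0.0005,0.008]
    - [0,0,0,0,0,0.0005,0.008]

```text
clock: 21.95
position: [0.5018, 0.0559, 0.1232]
ee_rot: [0.833, 0.553, 0.0, 0.0]
ft_force: [-0.9, -0.3, 6.8]
grip_width: 0.17
```

```bash
python3 - <<'E'
from h import *
f=[]
for i in range(6):
    cams.camera('side'); o=manip.get_obs(); f.append(o['ft_force'][2])
print(o['position'],np.round(f,2))
E
```

```text
[0.50183031 0.05585234 0.12316691] [5.86 5.54 6.38 5.65 6.48 6.51]
```

move_arm:
  moves:
    - [0,0,0,0,0,0.0004,0.008]
    - [0,0,0,0,0,0.0004,0.008]
    - [0,0,0,0,0,0.0004,0.008]

```text
clock: 22.55
position: [0.5019, 0.0559, 0.123]
ee_rot: [0.833, 0.553, 0.0, 0.0]
ft_force: [-0.8, -1.9, 8.7]
grip_width: 0.168
```

```bash
python3 - <<'E'
from h import *
f=[]
for i in range(6):
    s=cams.camera('side'); o=manip.get_obs(); f.append(o['ft_force'][2])
t=cams.camera('top')
cv2.imwrite('pics/g6.png',np.hstack([cv2.resize(s[140:260,190:350,::-1],(800,600),interpolation=2)]))
print(o['position'],np.round(f,2),o['clock'])
E
```

```text
[0.50195075 0.0558364  0.12299544] [7.99 8.12 8.17 8.15 6.89 8.42] 22.85
```

View pics/g6.png

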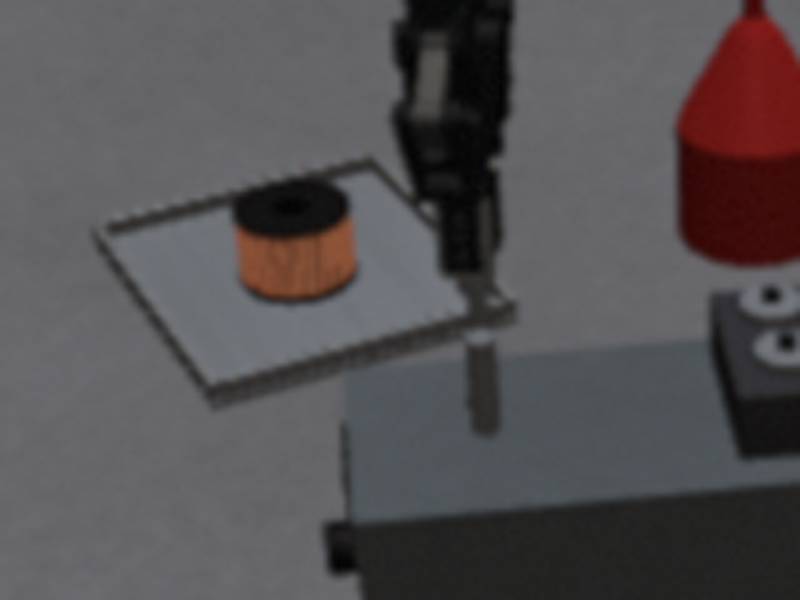

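```bash
python3 -c "
from workcell import manip
print(manip.hand_in()); o=manip.get_obs(); print(o['position'],o['ft_force'],o['grip_width'])"
```

```text
the job is handed in; nothing more can be done
None
the job is handed in; nothing more can be done
```

The job is handed in at about 23 s of the 72 s allowed. The spool is in the tray, and the slim drift is gripped and holding the reset button down. The hand-in reported no verdict.

**Spool:** I lifted it straight off the spindle, lowered it onto the tray floor near the centre and let go. The top view after release and the last side view both show it standing upright inside the walls.

**Drift and button:** I took the slim drift from the stand nearer the robot and put it down the hole with no contact until it met the button.
- The tool went down about 6 mm after first touching the button.
- The last upward force readings were about 8 N, or about 9 N allowing for the drift's weight. The final 0.4 mm step raised the force by about 2 N but moved the tool only 0.2 mm. I take that as the button just on its hard stop, well under the 40 N limit.
- The button's travel could not be seen directly. It is inferred from force and tool height.
- The finger opening stayed at about 0.17, so the drift is still held.

**Disagreements:**
- The side camera put the drift and stand tops 3 to 6 mm off the top camera in y, by hand-picked pixels. I used the top camera, and the grip on the drift fitted that to within about 1 mm.
- The port came out about 1 to 2 mm apart from the feeder outline and from direct sight of the hole. I aimed close to the directly seen position, and the drift went in freely.
- Just before insertion the spindle hid the drift's tip in the side view, so its position was checked only on the visible shank.

**Bystanders:** I did not re-measure the thick drift, oil can, insert or bush at the end. The arm's path stayed clear of them.

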